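# Shut the truffle box and present the tasting dish

## Task

Serve the tasting truffle: first lower the open lid of the truffle box gently until it is fully shut. Then take the dished plate by the wooden bar of its hoop handle, lift it straight up off its board, and only once it is well clear turn it a quarter turn, so that its serving lip points the same way as the board's handle, keeping it level and the loose truffle in its middle, untouched. Finish still holding the dish like that, level and still, above the middle of the board with at least 7 cm of air under it; leave the other things on the counter where they are.

Things in the scene. Friction and masses are not known exactly. Their poses are not given: they have to be found in the camera images.
- box: fixed dark wooden truffle box, 150 (x) x 190 (y) x 75 mm high, standing on the counter, with truffles inside. Origin: centre of its underside; the lid is hinged along its +x top edge, the -x side is its front; z up.
- lid (a joint): opening angle of the box's lid in rad: 0 = lying shut on the box, starts 1.0 to 1.45 (standing up, leaning over the box). The hinge is stiff: the lid stays where it is left, closing it takes 0.1 to 0.3 N m about the hinge (1 to 2 N near its free edge).
- lid_hinge (a point): on the hinge line, mid-length, at the lid's underside, 75.5 mm above the counter. It turns with the lid: x points from the lid's free edge to the hinge, y along the hinge line, z out of the lid's outer (top) face. The lid is a plain flat panel without a knob: 165 mm from hinge to free edge, 190 mm wide (y), 10 mm thick; shut, it overhangs the box's front by 15 mm.
- lid_edge (a point): middle of the lid's free edge, on its outer (top) face: 165 mm from the hinge line, 10 mm out from the hinge line's plane; axes as lid_hinge.
- board: fixed light wooden serving board, 200 x 200 x 18 mm, with a 40 mm wide flat handle that sticks out 85 mm beyond its +x edge, roughly away from the robot. Origin: centre of the underside of the square part, on the counter; x points along the handle, z up.
- dish: loose white ceramic dished plate, 160 mm across, 0.2 to 0.5 kg, standing upright on the board within 10 mm of its middle; rim 35 mm high, the hollow slopes down to its middle. Origin: centre of its underside; +x points to its serving lip. Two thin posts at y = +-77 mm carry a wooden bar over it, along y. The lip starts a quarter turn (+-0.15 rad) clockwise, from above, of the board's handle.
- dish_grip (a point): middle of the wooden bar of the hoop handle, 130 mm above the dish's origin; axes as the dish. The bar is 14 mm wide (x), 172 mm long (y) and 22 mm high (z); its underside is 119 mm above the dish's origin; nothing but the truffle is beneath it.
- dish_lip (a point): tip of the dish's serving lip, a flat round-ended tongue 50 mm wide that sticks out from the rim: 125 mm from the dish's middle along its +x, 35 mm above its origin.
- dish_centre (a point): deepest point of the dish's hollow, in its middle, 8 mm above its origin.
- truffle_center (a point): centre of the loose chocolate truffle, a ball 36 mm across, about 30 g, lying in the middle of the dish; it rolls.
- jam_jar: bystander: jam jar, 50 mm across, 70 mm high, between the box and the board; origin at its foot.
- spoon: bystander: spoon lying on the counter; origin under its middle.
- cup: bystander: cup, 72 mm across, 65 mm high, to the left; origin at its foot.
- bell: bystander: counter bell, 84 mm across, 58 mm high, to the right; origin at its foot.
- bag_stack: bystander: stack of folded paper bags, 110 x 160 x 35 mm, to the right; origin under its middle.
- price_stand: bystander: small blank price slate on a foot, 100 mm wide, 84 mm high, at the back; origin at its foot.
- syrup: bystander: bottle, 60 mm across, 160 mm high, to the left; origin at its foot.
Mind the look-alikes: they are no part of the job. Of the things like the dish, leave any that is red; of the rest the smaller one is meant.

How it is judged:
On the way, in this order (a step that is already met when the one before it is completed fails the run):
1. the lid is lowered fully shut while the dish still stands on its board (value of joint lid below 0.04 rad and height (world z) of dish below 0.03 m), for 0.2 s.
2. the dish is lifted off the board by the fingers, level, not yet turned, the truffle in its middle (height (world z) of dish above 0.045 m and contact force between the fingers and dish above 1 N and angle between dish's own z axis and vertical below 0.12 rad and horizontal distance between truffle_center and dish_centre below 0.018 m and angle between the x axis of dish and the x axis of board, either way round above 1.1 rad), for 0.1 s.
At the end, for the whole second after the job is handed in: Lid shut (within 0.04 rad); dish at rest in the fingers (over 1 N), 50 mm or more clear of the board, within 70 mm of over its middle, level within 0.12 rad, lip along the board's handle within 0.15 rad; truffle within 15 mm of the dish's middle (value of joint lid below 0.04 rad and height (world z) of dish above 0.068 m and contact force between the fingers and dish above 1 N and angle between dish's own z axis and vertical below 0.12 rad and horizontal distance between dish and board below 0.07 m and angle between the x axis of dish and the x axis of board, either way round below 0.15 rad and x of dish_lip in the frame of board above 0.03 m and horizontal distance between truffle_center and dish_centre below 0.015 m and height (world z) of truffle_center above 0.07 m and linear speed of dish below 0.03 m/s and angular speed of dish below 0.2 rad/s and contact force between dish and board below 0.1 N); the arm keeps its last pose, push and grip.
It fails at once if the truffle rolls more than 30 mm off the dish's middle (horizontal distance between truffle_center and dish_centre above 0.03 m).
It fails at once if the truffle is touched by the arm (contact force between any of the fingers, the arm and truffle above 0.3 N).
It fails at once if the dish is tilted more than 0.25 rad (angle between dish's own z axis and vertical above 0.25 rad).
It fails at once if the lid is slammed (closing faster than 2.5 rad/s) (velocity of joint lid below -2.5 rad/s).
It fails at once if another thing on the counter is moved by more than 30 mm (distance of any of jam_jar, spoon, cup, bell, bag_stack, price_stand, syrup from where it was at the start of the episode above 0.03 m).
It also fails if it takes over 64 s, if anything falls off the work surface, if the arm or the gripper's body presses on something with over 40 N, if the wrist force passes 120 N, or if a joint passes its speed limit or range.

## Robot

A 7-joint arm with a two-finger parallel gripper is mounted at the origin on the work surface. World frame = base frame: x ahead of the robot, y to its left, z up, the work surface at z = 0. Lengths are in m, angles in rad, forces in N, time in s.
With the tool pointing down it reaches from about 0.425 to 0.8 m from the base axis. Payload 8.3 kg.
Tool frame: the origin (TCP) lies between the finger pads; the fingertips stand ctrl.tcp_to_tips ahead of it and the grasp point (between the pads) lies 5 mm behind it (ctrl.tcp_to_tips is the distance from the TCP to the fingertips, in m); z points along the fingers, y is the line along which they close (so a half turn about z gives the same grasp; the last joint's range is limited). The gripper opens to 85 mm and grips with 20 to 120 N. Pads are 22 mm wide; open, the fingers measure 114 mm over their backs; the gripper's body (76 mm by 85 mm) begins 54 mm behind the grasp point. The pads swing forward as they close: fully open they stand 13 mm farther back than shut.
Start: joints at [-1.174, 0.383, 0.016, 1.37, -0.006, 1.388, -0.046], TCP at [0.277, 0.56, 0.217] pointing down, gripper open.
Joint ranges: [-2.95, 2.95], [-0.25, 2.06], [-1.52, 1.56], [0.18, 2.33], [-1.44, 4.58], [0.02, 2.06], [-3.01, 3.01]. Speed limits (rad/s): [2.39, 2.39, 3.01, 3.01, 3.14, 3.14, 3.14].

## Interface

Orientations are given as a unit quaternion [w, x, y, z].
In Python, from plant import ctrl gives the robot as it stands. The module is installed in compiled form; this text tells all that it offers.
- The arm moves only by the tool apply_moves, never from a script. Its argument "motion" is a list of rows, each an object of numbers: "fingers": the finger opening in cm, from 0 to 8.54; "x", "y", "z": the shift along the world's x, y, z in cm; "ax", "ay", "az": the turn, a rotation vector about the world's x, y, z in rad. A call has 1 to 10 rows; each row shifts and turns the commanded pose from where the row before left it; what a row does not reach is not made up. A row lasts 1/8 s, in which the tool goes at most 62.5 mm and 10.7 degrees, less where a joint would pass 70% of its speed; a pose out of reach is approached as far as the arm can. A call with a gripper value outside its range is refused whole. The fingers move at their own pace and stop on an object; "force" is the grip in N (left out, the last holds). Time passes only in rows, so rows that do not move let the fingers close. It gives the time, the measured TCP pose, the force, the opening and the grip force at its end, in the units of the state.
- ctrl.get_obs(): the state, without advancing time (a new reading comes with each control period).
- ctrl.capture(name): name is "scene" or "top"; returns a dict with "img" (420x560x3 uint8, blue, green, red), "fx", "fy", "cx", "cy" (pixels), "dist" ([k1, k2, p1, p2, k3] as OpenCV has them; the pictures are not rectified), "position" and "rotation" of the camera in the world. Camera axes: x right, y down, z forward; pixel columns grow to the right and rows downward; lengths in m; the calibration is good to about 2 mm. A picture is of the moment at which its call begins. There is no depth.
- ctrl.job_done(): hands the job in; it is judged then, once.
Trained networks look in a picture, given as the dict that the camera call returned (one of the last four; its "shot" number tells which), for a name from the list of things; names that differ only in an ending like _2 or _b are one class to them, and where a whole thing is asked for, a point or a joint stands for the part that bears it (a point fixed in the world has none). Each returns a list of dicts, best first, with "p" (0 to 1); they miss things now and then, are a little off and sometimes report something else, mostly with a low value. They report only what shows in the picture. A call takes as long as a camera call. They do not tell look-alikes from the thing itself.
- ctrl.boxes_of(picture, thing): "position" ([column, row] in pixels, amid what is visible of it).
The state is a dict: "time_s": time; "q": joint angles; "dq": joint speeds; "effort": joint torques, N m; "ee_pos": TCP position; "eef_rot": TCP orientation; "contact_force": force on the tool from outside, world axes, zero at the start; "moment": the same for the moment, N m; "finger_gap": finger opening in m; "grip_force": force on a finger pad.
Only numpy, scipy, OpenCV 4.12 (cv2) and the standard library are available. Lean on these libraries where they do the work, as an engineer would, in place of code of your own. Each camera call takes 0.05 s, during which the arm holds its last target. There are 200 camera calls.

## Working session

There is one attempt and no reset: what is moved stays moved. The work goes in short steps, Python scripts to look and compute and a tool call to move; the robot and the scene stay as the last step left them, time stands still between calls to the robot, and variables do not carry over. Pictures are saved under pics/ and viewed, at most 10 in all, crops included, and the job is handed in when it is done.

Besides the shell and the picture viewer there is one more tool, called after "Request:" as name([rows], argument=value, ...), one row to a line, values as JSON. apply_moves: Moves the arm, as the interface text tells. Its arguments: {"type":"object","properties":{"motion":{"type":"array","items":{"type":"object","properties":{"fingers":{"type":"number"},"x":{"type":"number"},"y":{"type":"number"},"z":{"type":"number"},"ax":{"type":"number"},"ay":{"type":"number"},"az":{"type":"number"}}}},"force":{"type":"number"}},"required":["motion"]}

```bash
mkdir -p pics
cat > h.py <<'E'
import numpy as np, cv2
from plant import ctrl
def KD(c): return np.array([[c['fx'],0,c['cx']],[0,c['fy'],c['cy']],[0,0,1.]]),np.array(c['dist'],float)
def R(c):
    r=np.array(c['rotation'],float)
    if r.shape==(3,3): return r
    w,x,y,z=r.ravel(); 
    from scipy.spatial.transform import Rotation as Q
    return Q.from_quat([x,y,z,w]).as_matrix()
def ray(c,px):
    K,D=KD(c); u=cv2.undistortPoints(np.array([[px]],float),K,D)[0,0]
    d=R(c)@np.array([u[0],u[1],1]); return np.array(c['position'],float),d
def atz(c,px,z):
    p,d=ray(c,px); return p+d*(z-p[2])/d[2]
def proj(c,P):
    K,D=KD(c); r=R(c); t=-r.T@np.array(c['position'],float)
    return cv2.projectPoints(np.atleast_2d(P).astype(float),cv2.Rodrigues(r.T)[0],t,K,D)[0][:,0]
def tri(obs):
    A=np.zeros((3,3));b=np.zeros(3)
    for c,px in obs:
        p,d=ray(c,px);d=d/np.linalg.norm(d);M=np.eye(3)-np.outer(d,d);A+=M;b+=M@p
    return np.linalg.solve(A,b)
E
python3 - <<'E'
from h import *
print(ctrl.tcp_to_tips)
for n in ['scene','top']:
    c=ctrl.capture(n); cv2.imwrite(f'pics/{n}0.png',c['img'])
    print(n,np.round(c['position'],3),np.round(c['rotation'],3).tolist(),c['fx'])
    for t in ['box','lid','lid_hinge','lid_edge','board','dish','dish_grip','dish_lip','dish_centre','truffle_center','jam_jar','cup','bell','bag_stack','price_stand','syrup','spoon']:
        print(t,[(np.round(b['position']).tolist(),round(b['p'],2)) for b in ctrl.boxes_of(c,t)][:4])
E
```

```text
0.014
scene [ 1.483 -0.306  1.195] [-0.308, 0.74, 0.555, -0.222] 505.8004551100941
box [([223.0, 264.0], 0.96), ([296.0, 272.0], 0.21)]
lid [([230.0, 252.0], 0.91)]
lid_hinge [([228.0, 254.0], 0.87), ([292.0, 275.0], 0.26)]
lid_edge [([227.0, 254.0], 0.58)]
board [([364.0, 234.0], 0.9), ([292.0, 276.0], 0.26)]
dish [([199.0, 200.0], 0.93), ([338.0, 142.0], 0.69), ([348.0, 208.0], 0.63)]
dish_grip [([349.0, 206.0], 0.94), ([204.0, 203.0], 0.94), ([341.0, 144.0], 0.62)]
dish_lip [([342.0, 144.0], 0.72), ([202.0, 204.0], 0.63), ([348.0, 208.0], 0.6)]
dish_centre [([346.0, 205.0], 0.93), ([343.0, 144.0], 0.9), ([203.0, 202.0], 0.88)]
truffle_center [([350.0, 210.0], 0.67)]
jam_jar [([276.0, 228.0], 0.7)]
cup [([425.0, 185.0], 0.86), ([227.0, 254.0], 0.16)]
bell [([112.0, 246.0], 0.6), ([346.0, 208.0], 0.3)]
bag_stack [([110.0, 307.0], 0.87), ([348.0, 210.0], 0.73)]
price_stand [([308.0, 308.0], 0.72)]
syrup [([437.0, 223.0], 0.73)]
spoon [([294.0, 276.0], 0.52)]
top [0.216 0.02  1.506] [0.064, -0.695, 0.713, -0.066] 514.5156603722891
box [([351.0, 175.0], 0.66), ([200.0, 209.0], 0.5)]
lid [([350.0, 146.0], 0.57)]
lid_hinge [([351.0, 146.0], 0.65), ([204.0, 207.0], 0.52)]
lid_edge []
board [([174.0, 207.0], 0.92), ([205.0, 206.0], 0.27)]
dish [([200.0, 210.0], 0.82), ([175.0, 315.0], 0.8), ([357.0, 266.0], 0.57)]
dish_grip [([204.0, 209.0], 0.97), ([175.0, 311.0], 0.89), ([356.0, 269.0], 0.78)]
dish_lip [([177.0, 312.0], 0.94), ([356.0, 265.0], 0.77), ([349.0, 142.0], 0.42), ([284.0, 217.0], 0.17)]
dish_centre [([181.0, 312.0], 0.72), ([357.0, 270.0], 0.69), ([280.0, 140.0], 0.54)]
truffle_center []
jam_jar [([281.0, 215.0], 0.6), ([351.0, 146.0], 0.48), ([205.0, 206.0], 0.27)]
cup [([102.0, 232.0], 0.63)]
bell [([452.0, 242.0], 0.77), ([350.0, 144.0], 0.31)]
bag_stack [([447.0, 170.0], 0.79), ([174.0, 211.0], 0.35)]
price_stand [([284.0, 116.0], 0.78)]
syrup [([122.0, 171.0], 0.76)]
spoon [([281.0, 143.0], 0.64)]
```

Run:
```python
import cv2
t=cv2.imread('pics/top0.png');s=cv2.imread('pics/scene0.png')
cv2.imwrite('pics/t1.png',cv2.resize(t[90:370,70:490],(800,533),interpolation=cv2.INTER_CUBIC))
cv2.imwrite('pics/s1.png',cv2.resize(s[100:350,80:480],(800,500),interpolation=cv2.INTER_CUBIC))
```

```text
(no output)
```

View pics/t1.png

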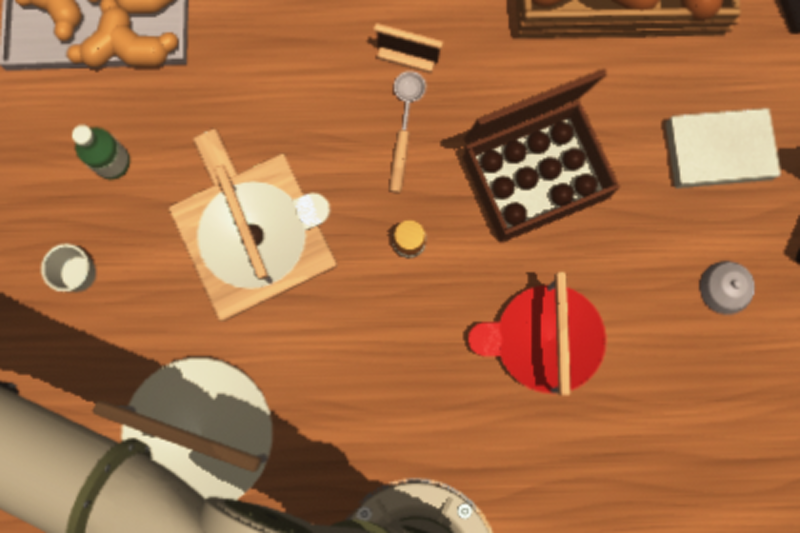

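View pics/s1.png

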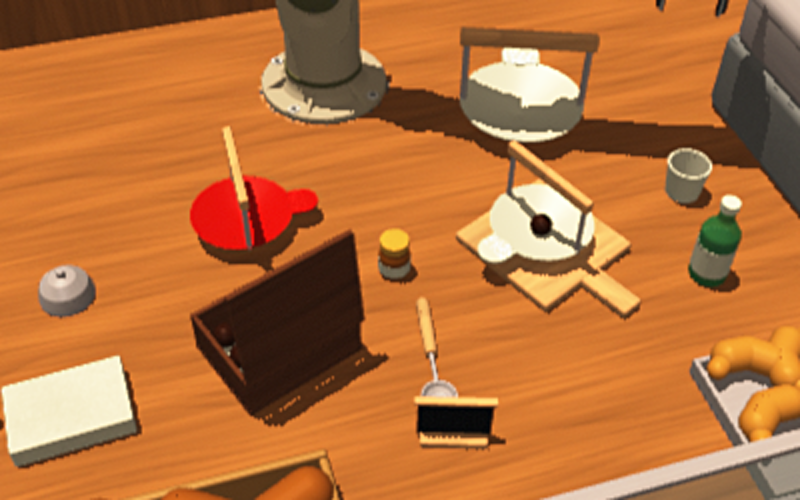

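The serving candidates in the top view are the white dish with the truffle on the board (204,213), a larger white one (175,315) and a red one (357,266). The one on the board is the smaller non-red dish, so I choose it. Next I take close crops to check that choice and to measure the lid.

Run:
```python
import cv2,numpy as np
t=cv2.imread('pics/top0.png');s=cv2.imread('pics/scene0.png')
f=lambda i,r,c,w,h:cv2.resize(i[r:r+h,c:c+w],(400,300),interpolation=cv2.INTER_CUBIC)
a=f(t,150,150,108,81);b=f(t,120,296,108,81);c=f(s,160,300,120,90);d=f(s,205,165,120,90)
cv2.imwrite('pics/z.png',np.vstack([np.hstack([a,b]),np.hstack([c,d])]))
```

```text
(no output)
```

View pics/z.png

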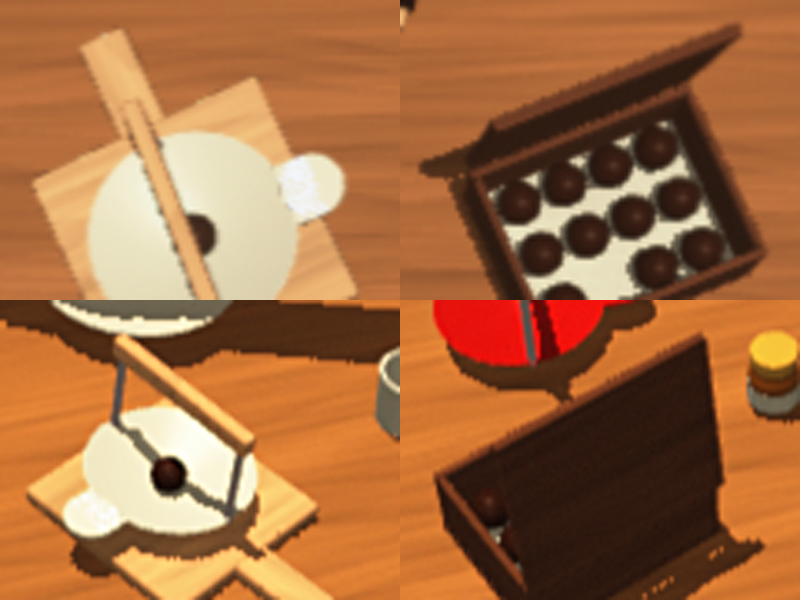

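Close crop: the top-left panel shows the plain white dish with the dark truffle at (204,213), its lip to the right at (242,200), and the board's handle at (177,161) up and to the left. The lid's free edge runs (321,153)–(388,127). Next I fit the poses.

```bash
cat > fit.py <<'E'
from h import *
from scipy.optimize import least_squares
T=ctrl.capture('top');S=ctrl.capture('scene')
def W(p,l):
    l=np.atleast_2d(l);c,s=np.cos(p[2]),np.sin(p[2])
    return np.c_[p[0]+c*l[:,0]-s*l[:,1],p[1]+s*l[:,0]+c*l[:,1],l[:,2]]
def lid(th,y): 
    c,s=np.cos(th),np.sin(th); return [0.075-.165*c+.01*s,y,.0755+.165*s+.01*c]
def run(name,f,obs,x0):
    def r(x):
        return np.concatenate([ (proj(c,W(x,f(l,x)))[0]-px) for c,l,px in obs])
    o=least_squares(r,x0,loss='soft_l1'); print(name,np.round(o.x,4),'\n',np.round(r(o.x).reshape(-1,2),1).tolist()); return o.x
E
python3 - <<'E'
from fit import *
fb=lambda l,x: lid(x[3],l[1]) if l[0]=='L' else l
a=.075;b=.095
run('box',fb,[(T,('L',-b),(387.8,126.7)),(T,('L',b),(320.8,152.9)),(S,('L',b),(256.2,215.5)),(S,('L',-b),(192,249)),
 (T,(-a,-b,a),(394.5,189.7)),(T,(-a,b,a),(333.6,216)),(T,(a,b,a),(315.4,167.2)),(S,(-a,-b,a),(176.4,256.9)),(S,(a,-b,a),(202.5,292.6))],[.6,-.2,.4,1.2])
fi=lambda l,x:l
run('board',fi,[(T,(.1,-.1,.018),(219.4,171.1)),(T,(.1,.1,.018),(158.9,199.1)),(T,(-.1,-.1,.018),(246.4,228.8)),(T,(-.1,.1,.018),(185.5,257)),(T,(.185,0,.018),(177.5,160.8))],[.5,.2,.4])
run('dish',fi,[(T,(0,.086,.159),(185.6,177.8)),(T,(0,-.086,.159),(207.6,234.4)),(S,(0,.086,.159),(374.1,202)),(S,(0,-.086,.159),(337.5,173.5)),(T,(.125,0,.053),(242.6,199.9)),(T,(0,0,.053),(202.1,214)),(S,(0,0,.044),(350.4,212.5))],[.5,.2,-1.2])
for n,px in (('jar',(281,215)),('cup',(102,232)),('syrup',(122,165)),('bell',(452,242)),('price',(284,116)),('spoon',(281,143)),('red',(357,266)),('bigwhite',(175,315))): print(n,np.round(atz(T,px,.05),3))
o=ctrl.get_obs();print(o)
E
```

```text
box [ 0.5784 -0.2077  0.3595  1.4348] 
 [[-0.5, 0.2], [-0.7, 0.1], [-0.0, -0.4], [0.4, -0.2], [0.6, -0.5], [0.8, -2.4], [-1.5, -1.1], [-2.3, -0.9], [-0.9, -1.0]]
board [0.4931 0.2361 0.4276] 
 [[-0.2, -0.9], [-0.7, -0.3], [1.4, 0.9], [0.0, 2.4], [-0.1, -1.1]]
dish [ 0.49    0.2337 -1.2331] 
 [[-0.1, -1.2], [-1.1, 1.2], [-0.4, 0.0], [-2.2, -3.7], [-0.2, -2.0], [-0.4, -1.0], [-0.7, -0.6]]
jar [0.479 0.006 0.05 ]
cup [0.442 0.523 0.05 ]
syrup [0.641 0.471 0.05 ]
bell [ 0.388 -0.484  0.05 ]
price [ 0.78  -0.011  0.05 ]
spoon [0.695 0.    0.05 ]
red [ 0.327 -0.206  0.05 ]
bigwhite [0.203 0.309 0.05 ]
{'time_s': 1.9, 'q': array([-1.17389215,  0.38340176,  0.0163739 ,  1.3701119 , -0.00628088,
        1.38823161, -0.0465347 ]), 'dq': array([ 0.00153845,  0.00140215, -0.00108938, -0.00078106,  0.00051566,
        0.00155502,  0.00036027]), 'effort': array([-3.76709741e-04, -6.27322054e+01,  8.42509400e-01, -3.72084868e+01,
        1.64361839e-02,  2.78224245e-03,  3.59157312e-06]), 'ee_pos': array([0.27729249, 0.56007951, 0.21747266]), 'eef_rot': array([-3.46834459e-05,  2.27863180e-01,  9.73693159e-01, -4.57654936e-05]), 'contact_force': array([0.03486119, 0.9663499 , 0.38322561]), 'moment': array([-0.00575842,  0.02287244,  0.00056919]), 'grip_force': 0.0, 'finger_gap': 0.08562377532522349}
```

Request:
apply_moves([
  {"z": 6,"fingers": 0},
  {"z": 6,"y": -1},
  {"x": 3,"y": -5,"az": -0.16},
  {"x": 3,"y": -5,"az": -0.16},
  {"x": 3,"y": -5,"az": -0.16},
  {"x": 3,"y": -5,"az": -0.16},
  {"x": 3,"y": -5,"az": -0.16},
  {"x": 3,"y": -5,"az": -0.16},
  {"x": 3,"y": -5,"az": -0.16},
  {"x": 3,"y": -5,"az": -0.16},
], force=40)

```text
schema error: expected keys fingers, x, y, z, ax, ay, az
```

Request:
apply_moves([
  {"fingers": 0,"x": 0,"y": 0,"z": 6,"ax": 0,"ay": 0,"az": 0},
  {"fingers": 0,"x": 0,"y": -1,"z": 6,"ax": 0,"ay": 0,"az": 0},
  {"fingers": 0,"x": 3,"y": -5,"z": 0,"ax": 0,"ay": 0,"az": -0.16},
  {"fingers": 0,"x": 3,"y": -5,"z": 0,"ax": 0,"ay": 0,"az": -0.16},
  {"fingers": 0,"x": 3,"y": -5,"z": 0,"ax": 0,"ay": 0,"az": -0.16},
  {"fingers": 0,"x": 3,"y": -5,"z": 0,"ax": 0,"ay": 0,"az": -0.16},
  {"fingers": 0,"x": 3,"y": -5,"z": 0,"ax": 0,"ay": 0,"az": -0.16},
  {"fingers": 0,"x": 3,"y": -5,"z": 0,"ax": 0,"ay": 0,"az": -0.16},
  {"fingers": 0,"x": 3,"y": -5,"z": 0,"ax": 0,"ay": 0,"az": -0.16},
  {"fingers": 0,"x": 3,"y": -5,"z": 0,"ax": 0,"ay": 0,"az": -0.16},
], force=40)

```text
time_s: 3.15
ee_pos: [0.5179, 0.1484, 0.3378]
eef_rot: [-0.0, 0.766, 0.643, 0.0]
contact_force: [0.8, 0.1, -0.2]
finger_gap: -0.0003
grip_force: 0.0
```

Request:
apply_moves([
  {"fingers": 0,"x": 3,"y": -5.2,"z": 0,"ax": 0,"ay": 0,"az": -0.17},
  {"fingers": 0,"x": 3,"y": -5.2,"z": 0,"ax": 0,"ay": 0,"az": -0.17},
  {"fingers": 0,"x": 3,"y": -5.2,"z": 0,"ax": 0,"ay": 0,"az": -0.17},
  {"fingers": 0,"x": 3,"y": -5.2,"z": 0,"ax": 0,"ay": 0,"az": -0.17},
  {"fingers": 0,"x": 3,"y": -5.2,"z": 0,"ax": 0,"ay": 0,"az": -0.17},
  {"fingers": 0,"x": 3,"y": -5.2,"z": 0,"ax": 0,"ay": 0,"az": -0.17},
  {"fingers": 0,"x": 0,"y": 0,"z": -4,"ax": 0,"ay": 0,"az": 0},
  {"fingers": 0,"x": 0,"y": 0,"z": 0,"ax": 0,"ay": 0,"az": 0},
])

```text
time_s: 4.15
ee_pos: [0.696, -0.1622, 0.2929]
eef_rot: [-0.002, 0.982, 0.189, -0.004]
contact_force: [-0.0, 0.8, 0.4]
finger_gap: 0.0003
grip_force: 0.0
```

Run:
```python
from h import *
o=ctrl.get_obs();print(np.round(o['q'],2),np.round(o['ee_pos'],3))
t=ctrl.capture('top')['img'];s=ctrl.capture('scene')['img']
f=lambda i,r,c,w,h:cv2.resize(i[r:r+h,c:c+w],(400,400),interpolation=cv2.INTER_CUBIC)
cv2.imwrite('pics/z2.png',np.hstack([f(t,70,280,160,160),f(s,150,140,160,160)]))
```

```text
[-0.15  0.67  0.72  0.91 -0.42  1.69 -0.79] [ 0.696 -0.162  0.293]
```

View pics/z2.png

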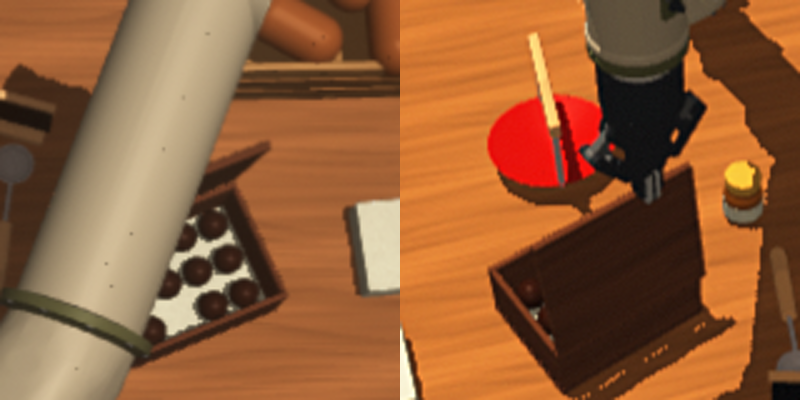

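The view shows the closed fingertips on the hinge side of the lid, behind its outer face (left picture lid edge at (265,145), right picture tips at (650,195)). I'll descend and push gently.

Request:
apply_moves([
  {"fingers": 0,"x": 0,"y": 0,"z": -4,"ax": 0,"ay": 0,"az": 0},
  {"fingers": 0,"x": 0,"y": 0,"z": -3.9,"ax": 0,"ay": 0,"az": 0},
  {"fingers": 0,"x": -1.9,"y": -0.7,"z": 0,"ax": 0,"ay": 0,"az": 0},
  {"fingers": 0,"x": -1.3,"y": -0.5,"z": 0,"ax": 0,"ay": 0,"az": 0},
  {"fingers": 0,"x": -1.3,"y": -0.5,"z": 0,"ax": 0,"ay": 0,"az": 0},
  {"fingers": 0,"x": -1.3,"y": -0.5,"z": -0.25,"ax": 0,"ay": 0,"az": 0},
  {"fingers": 0,"x": -1.3,"y": -0.5,"z": -0.25,"ax": 0,"ay": 0,"az": 0},
  {"fingers": 0,"x": -1.1,"y": -0.4,"z": -0.5,"ax": 0,"ay": 0,"az": 0},
  {"fingers": 0,"x": -1.1,"y": -0.4,"z": -0.5,"ax": 0,"ay": 0,"az": 0},
])

```text
time_s: 5.38
ee_pos: [0.6055, -0.1956, 0.2065]
eef_rot: [0.0, 0.982, 0.191, 0.003]
contact_force: [1.1, 0.6, 1.8]
finger_gap: 0.0002
grip_force: 0.8
```

Run:
```python
from h import *
s=ctrl.capture('scene')['img']
f=lambda i,r,c,w,h:cv2.resize(i[r:r+h,c:c+w],(400,400),interpolation=cv2.INTER_CUBIC)
cv2.imwrite('pics/z3.png',f(s,150,140,160,160))
```

```text
(no output)
```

View pics/z3.png

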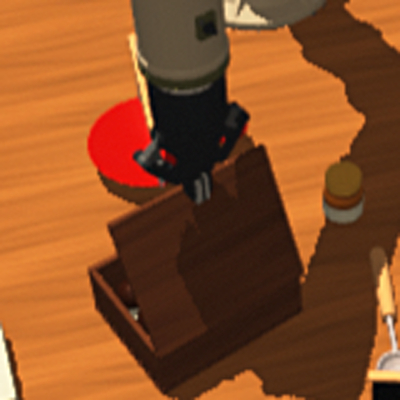

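The lid is folding down under the fingertips (tips at (203,190)), at about 1.05 rad. I continue.

Request:
apply_moves([
  {"fingers": 0,"x": -1.1,"y": -0.4,"z": -0.9,"ax": 0,"ay": 0,"az": 0},
  {"fingers": 0,"x": -1.1,"y": -0.4,"z": -0.9,"ax": 0,"ay": 0,"az": 0},
  {"fingers": 0,"x": -0.9,"y": -0.3,"z": -0.9,"ax": 0,"ay": 0,"az": 0},
  {"fingers": 0,"x": -0.8,"y": -0.3,"z": -0.9,"ax": 0,"ay": 0,"az": 0},
  {"fingers": 0,"x": -0.7,"y": -0.2,"z": -1.05,"ax": 0,"ay": 0,"az": 0},
  {"fingers": 0,"x": -0.6,"y": -0.2,"z": -1.05,"ax": 0,"ay": 0,"az": 0},
  {"fingers": 0,"x": -0.4,"y": -0.2,"z": -1.15,"ax": 0,"ay": 0,"az": 0},
  {"fingers": 0,"x": -0.4,"y": -0.2,"z": -1.15,"ax": 0,"ay": 0,"az": 0},
  {"fingers": 0,"x": -0.2,"y": -0.1,"z": -1.2,"ax": 0,"ay": 0,"az": 0},
  {"fingers": 0,"x": -0.2,"y": -0.1,"z": -1,"ax": 0,"ay": 0,"az": 0},
])

```text
time_s: 6.68
ee_pos: [0.54, -0.2209, 0.1005]
eef_rot: [-0.0, 0.982, 0.19, -0.0]
contact_force: [-0.4, -0.8, 1.1]
finger_gap: 0.0004
grip_force: 0.5
```

Request:
apply_moves([
  {"fingers": 0,"x": 0,"y": 0,"z": -0.3,"ax": 0,"ay": 0,"az": 0},
  {"fingers": 0,"x": 0,"y": 0,"z": -0.3,"ax": 0,"ay": 0,"az": 0},
  {"fingers": 0,"x": 0,"y": 0,"z": 0,"ax": 0,"ay": 0,"az": 0},
  {"fingers": 0,"x": 0,"y": 0,"z": 0,"ax": 0,"ay": 0,"az": 0},
])

```text
time_s: 7.18
ee_pos: [0.5405, -0.2208, 0.0957]
eef_rot: [0.0, 0.982, 0.19, 0.0]
contact_force: [0.7, -0.1, -0.2]
finger_gap: -0.0
grip_force: 0.0
```

Request:
apply_moves([
  {"fingers": 0,"x": 0,"y": 0,"z": -0.3,"ax": 0,"ay": 0,"az": 0},
  {"fingers": 0,"x": 0,"y": 0,"z": 0,"ax": 0,"ay": 0,"az": 0},
  {"fingers": 0,"x": 0,"y": 0,"z": 0,"ax": 0,"ay": 0,"az": 0},
])

```text
time_s: 7.55
ee_pos: [0.5403, -0.2208, 0.0924]
eef_rot: [-0.0, 0.982, 0.19, -0.0]
contact_force: [-0.6, 0.0, 0.3]
finger_gap: 0.0002
grip_force: 0.0
```

Run:
```python
from h import *
o=ctrl.get_obs();print(o['contact_force'],o['ee_pos'])
s=ctrl.capture('scene')['img'];
f=lambda i,r,c,w,h:cv2.resize(i[r:r+h,c:c+w],(600,600),interpolation=cv2.INTER_CUBIC)
cv2.imwrite('pics/z4.png',f(s,190,150,130,130))
```

```text
[-0.61371716  0.04399005  0.34317143] [ 0.54028162 -0.220819    0.09242573]
```

View pics/z4.png

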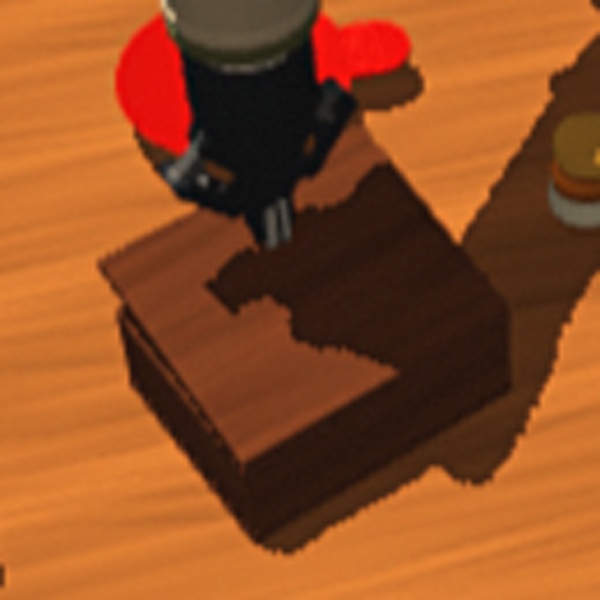

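The lid is nearly shut: a thin wedge-shaped gap remains at the front left (125,310), and the tips are on the lid at (272,235). I keep pressing.

Request:
apply_moves([
  {"fingers": 0,"x": 0,"y": 0,"z": -0.5,"ax": 0,"ay": 0,"az": 0},
  {"fingers": 0,"x": 0,"y": 0,"z": -0.4,"ax": 0,"ay": 0,"az": 0},
  {"fingers": 0,"x": 0,"y": 0,"z": 0,"ax": 0,"ay": 0,"az": 0},
])

```text
time_s: 7.98
ee_pos: [0.54, -0.2208, 0.0829]
eef_rot: [-0.0, 0.982, 0.19, -0.0]
contact_force: [0.4, -1.0, -1.3]
finger_gap: 0.0001
grip_force: 0.0
```

Run:
```python
from fit import *
o=ctrl.get_obs();p=o['ee_pos'];print(p,o['contact_force'])
for d in (0,.014): print(proj(S,p-[0,0,d]))
bx=[.5784,-.2077,.3595]
print('lid corners shut',proj(S,np.vstack([W(bx,lid(0,y)) for y in (-.095,.095)])),'0.2',proj(S,np.vstack([W(bx,lid(.2,y)) for y in (-.095,.095)])))
print('hinge top',proj(S,W(bx,[[.075,-.095,.0855],[.075,.095,.0855]])), 'tip at z4', proj(S,[.5403,-.2208,.0784]),'lid z4px', 150+100/4.615,190+262/4.615, 150+245/4.615,190+465/4.615)
s=S['img'];f=lambda i,r,c,w,h:cv2.resize(i[r:r+h,c:c+w],(500,500),interpolation=cv2.INTER_CUBIC)
cv2.imwrite('pics/z5.png',f(s,210,155,100,100))
```

```text
[ 0.54019461 -0.22079963  0.08328285] [ 0.20421534  0.42903155 -0.41966559]
[[209.54463533 246.05849375]]
[[209.96553916 249.19778046]]
lid corners shut [[170.95870872 250.28517006]
 [227.69789913 220.86473255]] 0.2 [[170.2261353  243.96793619]
 [228.00677962 214.3778805 ]]
hinge top [[201.24218892 289.26717458]
 [259.88633559 255.69540965]] tip at z4 [[209.6990297  247.18571663]] lid z4px 171.66847237269772 246.77139761646805 203.08775731310942 290.75839653304445
```

View pics/z5.png

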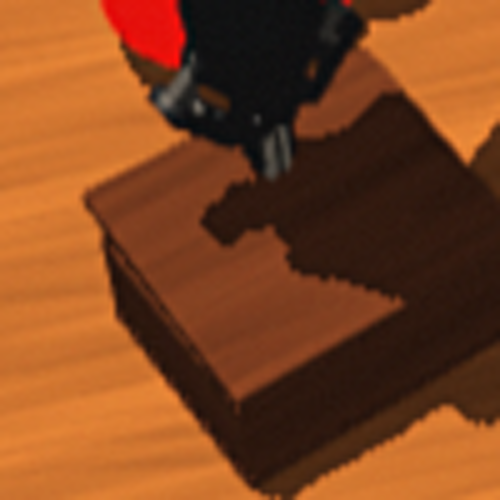

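The lid corner is at (172.4,249.4) against (171,250.3) when shut, so it is nearly closed. I press until the force rises.

Request:
apply_moves([
  {"fingers": 0,"x": 0,"y": 0,"z": -0.3,"ax": 0,"ay": 0,"az": 0},
  {"fingers": 0,"x": 0,"y": 0,"z": 0,"ax": 0,"ay": 0,"az": 0},
  {"fingers": 0,"x": 0,"y": 0,"z": 0,"ax": 0,"ay": 0,"az": 0},
])

```text
time_s: 8.45
ee_pos: [0.5403, -0.2209, 0.0804]
eef_rot: [-0.0, 0.982, 0.19, -0.0]
contact_force: [-0.7, -0.2, -0.0]
finger_gap: -0.0001
grip_force: 0.0
```

Request:
apply_moves([
  {"fingers": 0,"x": 0,"y": 0,"z": -0.3,"ax": 0,"ay": 0,"az": 0},
  {"fingers": 0,"x": 0,"y": 0,"z": -0.3,"ax": 0,"ay": 0,"az": 0},
  {"fingers": 0,"x": 0,"y": 0,"z": 0,"ax": 0,"ay": 0,"az": 0},
])

```text
time_s: 8.82
ee_pos: [0.5401, -0.2208, 0.0741]
eef_rot: [-0.0, 0.982, 0.19, -0.0]
contact_force: [0.2, 0.5, -0.2]
finger_gap: 0.0001
grip_force: 0.0
```

Run:
```python
from h import *
o=ctrl.get_obs();print(o['contact_force'],o['ee_pos'],o['effort'])
s=ctrl.capture('scene')['img']
cv2.imwrite('pics/tmp5.png',s)
a=cv2.imread('pics/z5.png')
f=lambda i,r,c,w,h:cv2.resize(i[r:r+h,c:c+w],(500,500),interpolation=cv2.INTER_CUBIC)
b=f(s,210,155,100,100); d=cv2.absdiff(a,b).max(2); ys,xs=np.where(d>60); print(len(ys), xs.min() if len(xs) else '',xs.max() if len(xs) else '',ys.min() if len(xs) else '',ys.max() if len(xs) else '')
# left corner column profile
for c in (174,178,182): print(s[244:256,c,:].sum(1).tolist())
```

```text
[ 0.24077818  0.5260911  -0.17446461] [ 0.54013227 -0.22080752  0.07410888] [ 7.60740205e-02 -5.34196579e+01  1.23283589e+01 -3.14190888e+01
  1.24520707e-02 -6.53385278e-02  2.32205505e-02]
6135 82 499 0 499
[394, 395, 395, 407, 394, 290, 198, 194, 217, 218, 165, 192]
[402, 399, 402, 307, 205, 198, 217, 223, 214, 206, 198, 202]
[393, 297, 203, 201, 218, 220, 211, 202, 199, 204, 220, 226]
```

Run:
```python
import cv2,numpy as np
s=cv2.imread('pics/tmp5.png')
f=lambda i,r,c,w,h:cv2.resize(i[r:r+h,c:c+w],(600,600),interpolation=cv2.INTER_CUBIC)
cv2.imwrite('pics/z6.png',np.clip(f(s,205,155,100,100).astype(float)*1.6,0,255).astype('uint8'))
```

```text
(no output)
```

View pics/z6.png

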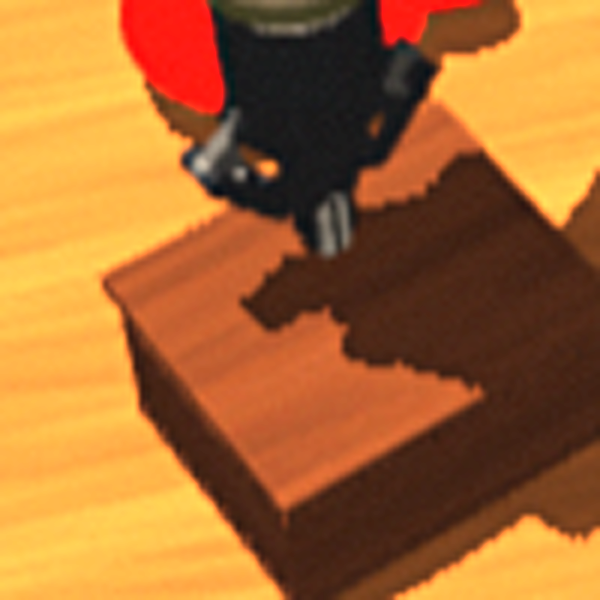

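The lid now looks shut, with the gap gone. I press once more to confirm by force.

Request:
apply_moves([
  {"fingers": 0,"x": 0,"y": 0,"z": -0.3,"ax": 0,"ay": 0,"az": 0},
  {"fingers": 0,"x": 0,"y": 0,"z": 0,"ax": 0,"ay": 0,"az": 0},
])

```text
time_s: 9.12
ee_pos: [0.5405, -0.221, 0.0719]
eef_rot: [-0.0, 0.982, 0.19, 0.0]
contact_force: [-1.9, 0.7, 5.1]
finger_gap: 0.0004
grip_force: 2.4
```

Request:
apply_moves([
  {"fingers": 0,"x": 0,"y": 0,"z": -0.2,"ax": 0,"ay": 0,"az": 0},
  {"fingers": 0,"x": 0,"y": 0,"z": 0,"ax": 0,"ay": 0,"az": 0},
  {"fingers": 0,"x": 0,"y": 0,"z": 0,"ax": 0,"ay": 0,"az": 0},
])

```text
time_s: 9.5
ee_pos: [0.5406, -0.221, 0.0717]
eef_rot: [-0.0, 0.982, 0.19, 0.001]
contact_force: [-8.5, 4.2, 22.3]
finger_gap: -0.0002
grip_force: 10.8
```

The lid is firmly shut (22 N). I retreat straight up and go over the dish.

Request:
apply_moves([
  {"fingers": 0,"x": 0,"y": 0,"z": 3,"ax": 0,"ay": 0,"az": 0},
  {"fingers": 0,"x": 0,"y": 0,"z": 6,"ax": 0,"ay": 0,"az": 0},
  {"fingers": 8.5,"x": 0,"y": 0,"z": 6,"ax": 0,"ay": 0,"az": 0},
  {"fingers": 8.5,"x": 0,"y": 1,"z": 6,"ax": 0,"ay": 0,"az": 0},
  {"fingers": 8.5,"x": -0.8,"y": 6,"z": 0,"ax": 0,"ay": 0,"az": 0},
  {"fingers": 8.5,"x": -0.8,"y": 6,"z": 0,"ax": 0,"ay": 0,"az": 0},
  {"fingers": 8.5,"x": -0.8,"y": 6,"z": 0,"ax": 0,"ay": 0,"az": -0.02},
  {"fingers": 8.5,"x": -0.8,"y": 6,"z": 0,"ax": 0,"ay": 0,"az": -0.02},
  {"fingers": 8.5,"x": -0.8,"y": 6,"z": 0,"ax": 0,"ay": 0,"az": 0},
  {"fingers": 8.5,"x": -0.8,"y": 6,"z": 0,"ax": 0,"ay": 0,"az": 0},
])

```text
time_s: 10.75
ee_pos: [0.4917, 0.151, 0.2796]
eef_rot: [-0.0, 0.985, 0.17, 0.0]
contact_force: [1.6, -0.6, 0.8]
finger_gap: 0.0852
grip_force: 0.0
```

Request:
apply_moves([
  {"fingers": 8.5,"x": -0.1,"y": 4.2,"z": -1,"ax": 0,"ay": 0,"az": 0},
  {"fingers": 8.5,"x": -0.1,"y": 4.1,"z": -2,"ax": 0,"ay": 0,"az": 0},
  {"fingers": 8.5,"x": 0,"y": 0,"z": 0,"ax": 0,"ay": 0,"az": 0},
])

```text
time_s: 11.12
ee_pos: [0.4881, 0.236, 0.247]
eef_rot: [0.0, 0.985, 0.173, -0.002]
contact_force: [0.1, 0.6, 0.0]
finger_gap: 0.085
grip_force: 0.0
```

Run:
```python
from fit import *
o=ctrl.get_obs();p=o['ee_pos'];print(p,np.round(o['q'],2))
f=lambda i,r,c,w,h:cv2.resize(i[r:r+h,c:c+w],(400,300),interpolation=cv2.INTER_CUBIC)
c=f(S['img'],135,300,120,90);d=f(S['img'],205,165,120,90);a=f(T['img'],150,150,108,81);b=f(T['img'],120,296,108,81)
cv2.imwrite('pics/z7.png',np.vstack([np.hstack([a,b]),np.hstack([c,d])]))
y=np.array([np.cos(np.radians(-70.4)),np.sin(np.radians(-70.4)),0])
for g in (-.0427,.0427):
  print('pad',[ (proj(S,p+g*y-[0,0,h])[0]-[300,135])*3.333+[0,300] for h in (-.013,0,.014)])
```

```text
[0.49020767 0.2318519  0.24914779] [-0.95  0.2   0.54  1.57 -0.1   1.4  -1.64]
pad [array([228.57441845, 362.21413373]), array([226.51950249, 373.75234672]), array([224.33528406, 386.01653098])]
pad [array([154.39720591, 399.62986726]), array([152.76997289, 411.2162632 ]), array([151.04091842, 423.52760765])]
```

View pics/z7.png

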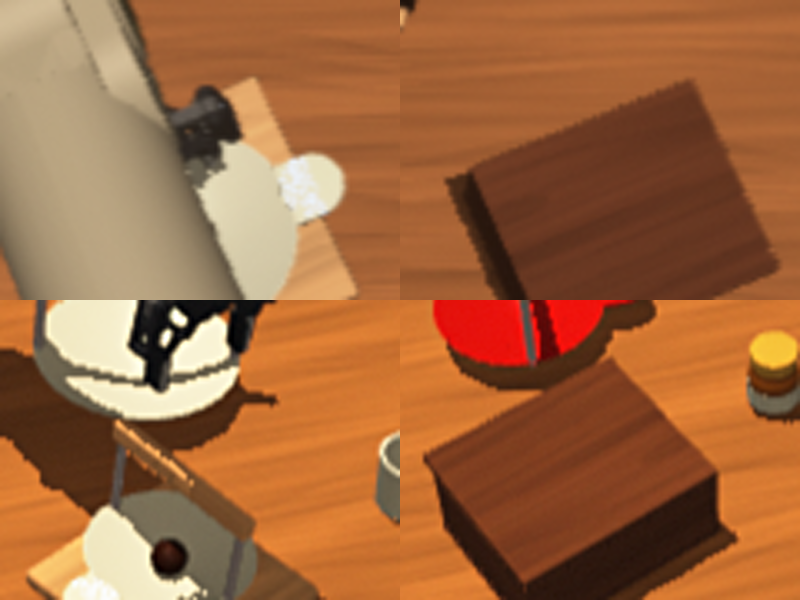

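The view shows the lid flat shut, with the open fingers straddling the bar line (tips at (155,388) and (240,352) in the lower-left panel). Both that view and the lid contact say the true tool height is about 27 mm above the reported one, so I aim for a reported z of about 0.115.

Request:
apply_moves([
  {"fingers": 8.5,"x": 0,"y": 0,"z": -4,"ax": 0,"ay": 0,"az": 0},
  {"fingers": 8.5,"x": 0,"y": 0,"z": -4,"ax": 0,"ay": 0,"az": 0},
  {"fingers": 8.5,"x": 0,"y": 0,"z": -3,"ax": 0,"ay": 0,"az": 0},
  {"fingers": 6,"x": 0,"y": 0,"z": -2.3,"ax": 0,"ay": 0,"az": 0},
  {"fingers": 4.5,"x": 0,"y": 0,"z": 0,"ax": 0,"ay": 0,"az": 0},
  {"fingers": 3.5,"x": 0,"y": 0,"z": 0,"ax": 0,"ay": 0,"az": 0},
])

```text
time_s: 11.98
ee_pos: [0.4914, 0.2315, 0.118]
eef_rot: [-0.0, 0.986, 0.169, 0.001]
contact_force: [0.6, 1.5, 0.2]
finger_gap: 0.0352
grip_force: 0.0
```

Run:
```python
from h import *
o=ctrl.get_obs();print(o['ee_pos'],o['contact_force'])
S=ctrl.capture('scene')
f=lambda i,r,c,w,h:cv2.resize(i[r:r+h,c:c+w],(800,600),interpolation=cv2.INTER_CUBIC)
cv2.imwrite('pics/z8.png',f(S['img'],140,300,100,75))
```

```text
[0.49138088 0.23154278 0.11798855] [0.55087731 1.50395996 0.20976275]
```

View pics/z8.png

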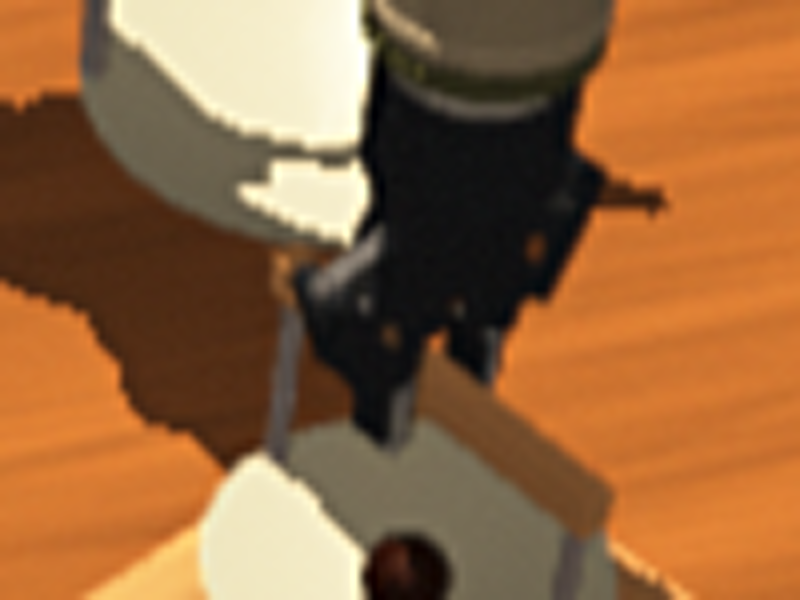

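The fingers straddle the bar at its middle (finger tips at (390,440) and (490,375), bar middle at about (445,390)), well above the truffle at (405,570). I close gently.

Request:
apply_moves([
  {"fingers": 2.8,"x": 0,"y": 0,"z": 0,"ax": 0,"ay": 0,"az": 0},
  {"fingers": 2.3,"x": 0,"y": 0,"z": 0,"ax": 0,"ay": 0,"az": 0},
  {"fingers": 1.9,"x": 0,"y": 0,"z": 0,"ax": 0,"ay": 0,"az": 0},
  {"fingers": 1.6,"x": 0,"y": 0,"z": 0,"ax": 0,"ay": 0,"az": 0},
  {"fingers": 1.3,"x": 0,"y": 0,"z": 0,"ax": 0,"ay": 0,"az": 0},
  {"fingers": 1.0,"x": 0,"y": 0,"z": 0,"ax": 0,"ay": 0,"az": 0},
  {"fingers": 0.5,"x": 0,"y": 0,"z": 0,"ax": 0,"ay": 0,"az": 0},
  {"fingers": 0.5,"x": 0,"y": 0,"z": 0,"ax": 0,"ay": 0,"az": 0},
], force=60)

```text
time_s: 13.02
ee_pos: [0.4902, 0.232, 0.1164]
eef_rot: [-0.0, 0.985, 0.17, -0.0]
contact_force: [0.4, 1.1, -0.5]
finger_gap: 0.0132
grip_force: 58.7
```

Request:
apply_moves([
  {"fingers": 0.5,"x": 0,"y": 0,"z": 0.2,"ax": 0,"ay": 0,"az": 0},
  {"fingers": 0.5,"x": 0,"y": 0,"z": 0.3,"ax": 0,"ay": 0,"az": 0},
  {"fingers": 0.5,"x": 0,"y": 0,"z": 0.5,"ax": 0,"ay": 0,"az": 0},
  {"fingers": 0.5,"x": 0,"y": 0,"z": 0.7,"ax": 0,"ay": 0,"az": 0},
  {"fingers": 0.5,"x": 0,"y": 0,"z": 0.8,"ax": 0,"ay": 0,"az": 0},
  {"fingers": 0.5,"x": 0,"y": 0,"z": 0.8,"ax": 0,"ay": 0,"az": 0},
  {"fingers": 0.5,"x": 0,"y": 0,"z": 0.8,"ax": 0,"ay": 0,"az": 0},
  {"fingers": 0.5,"x": 0,"y": 0,"z": 0.5,"ax": 0,"ay": 0,"az": 0},
  {"fingers": 0.5,"x": 0,"y": 0,"z": 0.3,"ax": 0,"ay": 0,"az": 0},
  {"fingers": 0.5,"x": 0,"y": 0,"z": 0,"ax": 0,"ay": 0,"az": 0},
])

```text
time_s: 14.28
ee_pos: [0.4903, 0.2321, 0.1656]
eef_rot: [-0.0, 0.985, 0.17, 0.0]
contact_force: [0.7, -0.8, -3.0]
finger_gap: 0.0131
grip_force: 58.4
```

Request:
apply_moves([
  {"fingers": 0.5,"x": 0,"y": 0,"z": 0.2,"ax": 0,"ay": 0,"az": 0},
  {"fingers": 0.5,"x": 0,"y": 0,"z": 0.4,"ax": 0,"ay": 0,"az": 0},
  {"fingers": 0.5,"x": 0,"y": 0,"z": 0.7,"ax": 0,"ay": 0,"az": 0},
  {"fingers": 0.5,"x": 0,"y": 0,"z": 0.8,"ax": 0,"ay": 0,"az": 0},
  {"fingers": 0.5,"x": 0,"y": 0,"z": 0.8,"ax": 0,"ay": 0,"az": 0},
  {"fingers": 0.5,"x": 0,"y": 0,"z": 0.8,"ax": 0,"ay": 0,"az": 0},
  {"fingers": 0.5,"x": 0,"y": 0,"z": 0.7,"ax": 0,"ay": 0,"az": 0},
  {"fingers": 0.5,"x": 0,"y": 0,"z": 0.4,"ax": 0,"ay": 0,"az": 0},
  {"fingers": 0.5,"x": 0,"y": 0,"z": 0.2,"ax": 0,"ay": 0,"az": 0},
  {"fingers": 0.5,"x": 0,"y": 0,"z": 0,"ax": 0,"ay": 0,"az": 0},
])

```text
time_s: 15.52
ee_pos: [0.4903, 0.2321, 0.2155]
eef_rot: [-0.0, 0.985, 0.17, 0.0]
contact_force: [0.3, 0.8, -3.0]
finger_gap: 0.0132
grip_force: 58.4
```

Run:
```python
from fit import *
# no view: truffle blob in scene + dish fits by colour
o=ctrl.get_obs();print(o['ee_pos'],o['contact_force'],np.round(o['q'],2))
cv2.imwrite('pics/s_lift.png',S['img']);cv2.imwrite('pics/t_lift.png',T['img'])
for d in ('truffle_center','dish','dish_lip'): print(d,[(np.round(b['position'],1).tolist(),round(b['p'],2)) for b in ctrl.boxes_of(S,d)][:4])
for z in (.018,.098,.108,.118): 
    print(z,'centre',proj(S,[.49,.2337,z+.026]),'lip',proj(S,W([.49,.2337,-1.233],[.125,0,z+.035])),proj(T,W([.49,.2337,-1.233],[.125,0,z+.035])))
s=S['img'];sub=s[150:240,320:385].astype(int);m=sub.sum(2)<130;ys,xs=np.where(m);
n,l,st,ce=cv2.connectedComponentsWithStats(m.astype('uint8'));print(st[1:][st[1:,4]>8],ce[1:][st[1:,4]>8]+[320,150])
```

```text
[0.49016714 0.23204475 0.21518878] [ 0.62858255  0.08333923 -2.93501924] [-0.95  0.22  0.53  1.62 -0.11  1.33 -1.63]
truffle_center [([354.7, 189.3], 0.62)]
dish [([349.2, 183.5], 0.78), ([201.4, 202.7], 0.74), ([328.3, 138.9], 0.72)]
dish_lip [([331.2, 140.2], 0.96), ([201.1, 204.7], 0.79), ([351.2, 185.0], 0.72), ([438.0, 220.8], 0.47)]
0.018 centre [[349.66270749 211.93958962]] lip [[319.08766799 226.98870135]] [[242.43945005 197.88881933]]
0.098 centre [[352.5807725  193.78261366]] lip [[320.94569945 208.68987209]] [[240.43109086 191.73251649]]
0.108 centre [[352.96077568 191.41810394]] lip [[321.18804829 206.30307203]] [[240.16425526 190.9143788 ]]
0.118 centre [[353.34432466 189.03152433]] lip [[321.43274927 203.89310038]] [[239.89366489 190.08468174]]
[[ 21   0  31  20 270]
 [ 47  10   6   5  11]
 [  7  22   8   7  12]
 [ 29  34  11  12  95]] [[355.26666667 155.77407407]
 [369.63636364 162.18181818]
 [330.08333333 174.66666667]
 [353.46315789 189.44210526]]
```

The dish is 10 cm up and the truffle is at (353.5,189.4), where (353.3,189.0) is the centred position. I turn it slowly by +1.66 rad.

Request:
apply_moves([
  {"fingers": 0.5,"x": 0,"y": 0,"z": 0,"ax": 0,"ay": 0,"az": 0.02},
  {"fingers": 0.5,"x": 0,"y": 0,"z": 0,"ax": 0,"ay": 0,"az": 0.04},
  {"fingers": 0.5,"x": 0,"y": 0,"z": 0,"ax": 0,"ay": 0,"az": 0.06},
  {"fingers": 0.5,"x": 0,"y": 0,"z": 0,"ax": 0,"ay": 0,"az": 0.08},
  {"fingers": 0.5,"x": 0,"y": 0,"z": 0,"ax": 0,"ay": 0,"az": 0.08},
  {"fingers": 0.5,"x": 0,"y": 0,"z": 0,"ax": 0,"ay": 0,"az": 0.08},
  {"fingers": 0.5,"x": 0,"y": 0,"z": 0,"ax": 0,"ay": 0,"az": 0.08},
  {"fingers": 0.5,"x": 0,"y": 0,"z": 0,"ax": 0,"ay": 0,"az": 0.08},
  {"fingers": 0.5,"x": 0,"y": 0,"z": 0,"ax": 0,"ay": 0,"az": 0.08},
  {"fingers": 0.5,"x": 0,"y": 0,"z": 0,"ax": 0,"ay": 0,"az": 0.08},
])

```text
time_s: 17.02
ee_pos: [0.4903, 0.2321, 0.2154]
eef_rot: [-0.0, 0.871, 0.49, -0.0]
contact_force: [0.7, -0.1, -3.4]
finger_gap: 0.0133
grip_force: 58.4
```

Request:
apply_moves([
  {"fingers": 0.5,"x": 0,"y": 0,"z": 0,"ax": 0,"ay": 0,"az": 0.08},
  {"fingers": 0.5,"x": 0,"y": 0,"z": 0,"ax": 0,"ay": 0,"az": 0.08},
  {"fingers": 0.5,"x": 0,"y": 0,"z": 0,"ax": 0,"ay": 0,"az": 0.08},
  {"fingers": 0.5,"x": 0,"y": 0,"z": 0,"ax": 0,"ay": 0,"az": 0.08},
  {"fingers": 0.5,"x": 0,"y": 0,"z": 0,"ax": 0,"ay": 0,"az": 0.08},
  {"fingers": 0.5,"x": 0,"y": 0,"z": 0,"ax": 0,"ay": 0,"az": 0.08},
  {"fingers": 0.5,"x": 0,"y": 0,"z": 0,"ax": 0,"ay": 0,"az": 0.08},
  {"fingers": 0.5,"x": 0,"y": 0,"z": 0,"ax": 0,"ay": 0,"az": 0.08},
  {"fingers": 0.5,"x": 0,"y": 0,"z": 0,"ax": 0,"ay": 0,"az": 0.08},
  {"fingers": 0.5,"x": 0,"y": 0,"z": 0,"ax": 0,"ay": 0,"az": 0.08},
])

```text
time_s: 18.27
ee_pos: [0.4903, 0.232, 0.2154]
eef_rot: [-0.0, 0.612, 0.791, -0.0]
contact_force: [0.2, 0.4, -3.7]
finger_gap: 0.0128
grip_force: 58.4
```

Request:
apply_moves([
  {"fingers": 0.5,"x": 0,"y": 0,"z": 0,"ax": 0,"ay": 0,"az": 0.07},
  {"fingers": 0.5,"x": 0,"y": 0,"z": 0,"ax": 0,"ay": 0,"az": 0.05},
  {"fingers": 0.5,"x": 0,"y": 0,"z": 0,"ax": 0,"ay": 0,"az": 0.03},
  {"fingers": 0.5,"x": 0,"y": 0,"z": 0,"ax": 0,"ay": 0,"az": 0.02},
  {"fingers": 0.5,"x": 0,"y": 0,"z": 0,"ax": 0,"ay": 0,"az": 0.01},
  {"fingers": 0.5,"x": 0,"y": 0,"z": 0,"ax": 0,"ay": 0,"az": 0},
  {"fingers": 0.5,"x": 0,"y": 0,"z": 0,"ax": 0,"ay": 0,"az": 0},
  {"fingers": 0.5,"x": 0,"y": 0,"z": 0,"ax": 0,"ay": 0,"az": 0},
])

```text
time_s: 19.27
ee_pos: [0.4903, 0.2321, 0.2155]
eef_rot: [-0.0, 0.54, 0.842, 0.0]
contact_force: [0.7, -0.4, -3.3]
finger_gap: 0.0128
grip_force: 58.4
```

Run:
```python
from fit import *
o=ctrl.get_obs();print(o['ee_pos'],o['eef_rot'],o['contact_force'],np.round(o['q'],2),o['grip_force'])
w,x,y,z=o['eef_rot'];print('tool y deg',2*np.degrees(np.arctan2(y,x))-90,'board',np.degrees(.4276))
f=lambda i,r,c,w,h:cv2.resize(i[r:r+h,c:c+w],(400,400),interpolation=cv2.INTER_CUBIC)
cv2.imwrite('pics/z9.png',np.hstack([f(T['img'],140,140,120,120),f(S['img'],140,290,120,120)]))
for n,c in (('T',T),('S',S)):
  q=[.49,.2337,.4276]
  print(n,'lip',proj(c,W(q,[.125,0,.152])),'truffle',proj(c,W(q,[0,0,.143])),'handle end',proj(c,W([.4931,.2361,.4276],[.185,0,.018])))
  for d in ('truffle_center','dish_lip'): print(d,[(np.round(b['position'],1).tolist(),round(b['p'],2)) for b in ctrl.boxes_of(c,d)][:3])
s=S['img'];m=s[150:240,320:385].astype(int).sum(2)<130
n,l,st,ce=cv2.connectedComponentsWithStats(m.astype('uint8'));print(st[1:][st[1:,4]>8],ce[1:][st[1:,4]>8]+[320,150])
```

```text
[0.49030878 0.23211158 0.21548537] [-2.77835534e-05  5.39559758e-01  8.41947306e-01 -4.36269707e-07] [-1.38226584  0.48556617 -3.42707507] [-0.8   0.21  0.35  1.62 -0.07  1.33 -0.01] 58.424468636512756
tool y deg 24.692650590885236 board 24.499675319794
T lip [[177.62312556 165.92686619]] truffle [[196.7835624 206.930263 ]] handle end [[177.40276859 159.73790624]]
truffle_center [([279.3, 157.3], 0.28)]
dish_lip [([166.5, 323.8], 0.77), ([214.0, 194.8], 0.72)]
S lip [[385.46446966 209.91578631]] truffle [[353.30580879 189.27118423]] handle end [[394.71808141 252.43752764]]
truffle_center []
dish_lip [([202.6, 205.2], 0.81), ([358.3, 189.6], 0.63), ([331.0, 142.6], 0.59)]
[[ 27   0  33  20 308]
 [  6  23   6   7   9]
 [ 28  33  11  12  98]] [[363.02597403 156.19480519]
 [328.         175.66666667]
 [353.16326531 188.54081633]]
```

The truffle blob is at (353.2,188.5) against (353.3,189.3) when centred. I check the lip direction by colour.

Run:
```python
from fit import *
hsv=cv2.cvtColor(S['img'],cv2.COLOR_BGR2HSV);m=((hsv[...,1]<75)&(hsv[...,2]>110)).astype('uint8')
P=lambda q:proj(S,W(q,np.array([[.08*np.cos(a),.08*np.sin(a),.147] for a in np.linspace(0,6.28,60)])))
def sil(yaw):
    q=[.49,.2337,yaw];im=np.zeros(m.shape,'uint8')
    cv2.fillPoly(im,[np.round(P(q)).astype(int)],1)
    t=[[.06,.025,.147]]+[[.1+.025*np.cos(a),.025*np.sin(a),.147] for a in np.linspace(1.57,-1.57,15)]+[[.06,-.025,.147]]
    cv2.fillPoly(im,[np.round(proj(S,W(q,np.array(t)))).astype(int)],1);return im
r=slice(185,235),slice(310,415)
for y in np.arange(.13,.75,.05): print(round(y,2),int((sil(y)[r]!=m[r]).sum()))
for row in range(185,226,2): print(row,''.join('#' if v else '.' for v in m[row,310:412]))
```

```text
0.13 674
0.18 646
0.23 603
0.28 586
0.33 546
0.38 527
0.43 497
0.48 505
0.53 523
0.58 557
0.63 585
0.68 592
0.73 625
185 .................##########..####..###...........#####################................................
187 .................##########.#######...............###################.................................
189 ..................########..#########.............###################.................................
191 ..................########..##########............##################..................................
193 ...................#######..##########...........###########.#..##....................................
195 .....................####..##############......#....###...............................................
197 .......................##..###################......................#.................................
199 .........................################......#................#######...............................
201 ............................####...........########..#........############............................
203 ................
[... 563 characters left out ...]
..........................................................
215 ......................................................................................................
217 ......................................................................................................
219 ......................................................................................................
221 ......................................................................................................
223 ......................................................................................................
225 ......................................................................................................
```

```bash
python3 -c "
from plant import ctrl
print(ctrl.job_done())"
```

```text
the job is handed in; nothing more can be done
None
```

I handed the job in: the lid is shut, and the dish is held level about 10 cm above the board with its lip along the handle and the truffle still in its middle, though the hand-in returned no verdict.

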